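# Set out a jade set for its catalogue photograph

## Robot

A 7-joint arm with a two-finger parallel gripper is mounted at the origin on the work surface. World frame = base frame: x ahead of the robot, y to its left, z up, the work surface at z = 0. Lengths are in mm, angles in rad, forces in N, time in s.
With the tool pointing down it reaches from about 425 to 950 mm from the base axis. Payload 4.7 kg.
Tool frame: the origin (TCP) lies at the very end of the fingers, on their centre line; the grasp point (between the pads) lies 19 mm behind it (arm.grip_point_offset is the distance from the TCP to the grasp point, in mm); z points along the fingers, y is the line along which they close (so a half turn about z gives the same grasp; the last joint's range is limited). The gripper opens to 87 mm and grips with 3 to 60 N. Pads are 19 mm wide; open, the fingers measure 117 mm over their backs; the gripper's body (75 mm by 190 mm) begins 51 mm behind the grasp point.
Start: joints at [-1.151, 0.469, -0.049, 1.532, 0.024, 1.141, -0.082], TCP at [292.836, 608.193, 199.073] pointing down, gripper open.
Joint ranges: [-2.59, 2.59], [-0.33, 1.99], [-1.39, 1.29], [0.1, 2.45], [-1.04, 4.18], [0.21, 1.99], [-2.66, 2.66]. Speed limits (rad/s): [2.57, 2.57, 3.14, 3.14, 3.14, 3.14, 3.14].

## Interface

Orientations are given as a rotation vector (axis times angle).
In Python, from station import arm gives the robot as it stands. Calls block until the motion is done:
- arm.goto(position, orientation): joint-space move of the TCP to a pose.
- arm.line_to(position, v=150, ori=None, f_stop=None): straight line of the TCP; ori=None keeps the orientation; v is the mean speed in mm/s. With f_stop (N) it stops when the force on the tool has changed by that much, and returns True; else False.
- arm.goto_joints(angles): joint-space move.
- arm.release() and arm.clamp(): open the fingers fully, or close them until they stop; the grip force is fixed at half the most.
- arm.sleep(seconds).
- arm.solve_ik(position, orientation): joint angles nearest the present ones, or None.
- arm.grab_frame(name): name is "scene" or "top" or "wrist"; returns the picture (384x512x3 uint8, red, green, blue); there is no depth.
- arm.camera_info(name): a dict with "K" (3x3 intrinsics, pixels), "dist_coeffs" ([k1, k2, p1, p2, k3] as OpenCV has them; the pictures are not rectified), "rvec" (rotation vector, rad) and "tvec" (3), from world to camera coordinates, as OpenCV has them. Camera axes: x right, y down, z forward; pixel columns grow to the right and rows downward; lengths in mm; the calibration is good to about 2 mm. A picture is of the moment at which its call begins: read the wrist's pose just before it. camera_info takes no time and is no camera call; for the wrist camera it gives the pose at the moment of the call.
A pose or a line that the arm cannot do raises arm.PlanningError and nothing moves.
- arm.close_job(): hands the job in; it is judged then, once.
Readings, each from a call of its own:
- arm.get_t(): time.
- arm.get_qpos(): joint angles.
- arm.get_qvel(): joint speeds.
- arm.get_effort(): joint torques, N m.
- arm.get_eef_pos(): TCP position.
- arm.get_orientation(): TCP orientation.
- arm.get_ft_force(): force on the tool from outside, world axes, zero at the start.
- arm.get_torque(): the same for the moment, N m.
- arm.get_opening(): finger opening in mm.
- arm.get_grip_force(): force on a finger pad.
Only numpy, scipy, OpenCV 4.12 (cv2) and the standard library are available. Lean on these libraries where they do the work, as an engineer would, in place of code of your own. Each camera call takes 0.05 s, during which the arm holds its last target. There are 200 camera calls.

## Task

Set out the four loose jade pieces on the round white photo board, in this order: lay the pale grey plaque flat on the board midway between the wooden plinth and the colour card, then the cream plaque flat midway between the plinth and the brass puck, then the green plaque centred on top of the plinth with its long sides parallel to the plinth's, and last the dark red ring flat on the middle of the green plaque. Set every piece down gently, since jade chips when it is dropped, and do not upset or shove the amber bottle or the black loupe.

Things in the scene. Friction and masses are not known exactly. Their poses are not given: they have to be found in the camera images.
- green_plaque: Green plaque: deep green rounded oblong slab of polished jade, 84 x 50 mm (its four corners notched 7 to 9 mm), 16 mm high: a 12 mm base with straight sides and on it a flat plateau 66 x 34 x 4 mm. Loose, about 0.16 kg, starts flat on the table. Origin: centre of its underside. x along its 84 mm length, y across its 50 mm width, z up; the two ends are alike.
- grey_plaque: Grey plaque: pale grey-green rounded oblong slab of polished jade, 84 x 50 mm (its four corners notched 7 to 9 mm), 16 mm high: a 12 mm base with straight sides and on it a flat plateau 66 x 34 x 4 mm. Loose, about 0.16 kg, starts flat on the table. Origin: centre of its underside. x along its 84 mm length, y across its 50 mm width, z up; the two ends are alike.
- cream_plaque: Cream plaque: cream-yellow rounded oblong slab of polished jade, 84 x 50 mm (its four corners notched 7 to 9 mm), 16 mm high: a 12 mm base with straight sides and on it a flat plateau 66 x 34 x 4 mm. Loose, about 0.16 kg, starts flat on the table. Origin: centre of its underside. x along its 84 mm length, y across its 50 mm width, z up; the two ends are alike.
- red_ring: Red ring: flat disc of dark red-brown jade with a hole, outer diameter 48 mm, hole 22 mm, 10 mm high, loose, 0.04 kg, starts flat on the table. Origin: centre of its underside, z up.
- plinth: Plinth: fixed dark wooden block on the board, 90 x 60 mm, 18 mm high, flat top. Origin: centre of its underside, which is on the board's top (6 mm above the table), so its top is 24 mm above the table. x along its 90 mm length, y across.
- card: Colour card: fixed black square tile with red, blue, yellow and white patches, 60 x 60 mm, 6 mm high, on the board. Origin: centre of its underside, on the board's top.
- puck: Brass puck: fixed round brass disc, diameter 50 mm, 14 mm high, on the board. Origin: centre of its underside, on the board's top.
- board: Photo board: fixed round white disc, diameter 410 mm, its flat top 6 mm above the table. Origin: centre of its underside, on the table. Plinth, card and puck stand on it at the corners of an equilateral triangle of side 260 mm (centre to centre); which stands at which corner changes.
- amber_bottle: Bystander: small amber bottle with black cap and paper label, diameter 34 mm, 70 mm high, loose, standing on the table. Origin: centre of its underside. Leave it standing where it is.
- loupe: Bystander: black loupe with a glass lens in its top, upright cylinder of diameter 41 mm, 32 mm high, loose, on the table. Origin: centre of its underside. Leave it where it is.

How it is judged:
By the outcome, as a careful person would: the job done as asked, in the order asked, and still so for the second after the job is handed in, with the robot touching nothing.
It also fails if it takes over 99 s, if anything falls off the work surface, if the arm or the gripper's body presses on something with over 40 N, if the wrist force passes 120 N, or if a joint passes its speed limit or range.

## Working session

There is one attempt and no reset: what is moved stays moved. The work goes in short steps, each a Python script; the robot and the scene stay as the last script left them, time stands still between calls to the robot, and variables do not carry over. Pictures are saved under pics/ and viewed, at most 14 in all, crops included, and the job is handed in when it is done.

```bash
mkdir -p pics; ls; python3 - <<'E'
from station import arm
import cv2
for n in("top","scene"):
    im=arm.grab_frame(n); cv2.imwrite(f"pics/{n}0.png",im[:,:,::-1])
    c=arm.camera_info(n); print(n,c)
print(arm.get_t(),arm.get_orientation(),arm.get_opening())
E
```

```text
pics
top {'K': array([[466.02027128,   0.        , 255.77767605],
       [  0.        , 466.02027128, 196.10018417],
       [  0.        ,   0.        ,   1.        ]]), 'dist_coeffs': array([-0.07047731,  0.        ,  0.        ,  0.        ,  0.        ]), 'rvec': array([ 2.17920927, -2.14261834,  0.13490981]), 'tvec': array([  63.0591062 ,  574.42013484, 1519.87235367])}
scene {'K': array([[367.08766272,   0.        , 252.95684334],
       [  0.        , 367.08766272, 191.88288437],
       [  0.        ,   0.        ,   1.        ]]), 'dist_coeffs': array([0.01886844, 0.        , 0.        , 0.        , 0.        ]), 'rvec': array([ 2.09292886,  0.58495896, -0.34069801]), 'tvec': array([-507.12771307,  -98.81336792, 1211.85713815])}
0.1 [-6.98917328e-01 -3.06247898e+00  2.66963389e-03] 86.67670896082684
```

View pics/top0.png

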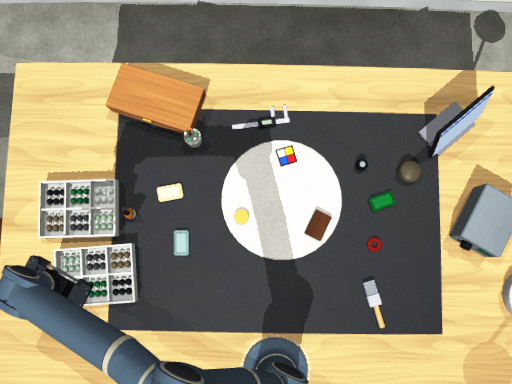

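View pics/scene0.png

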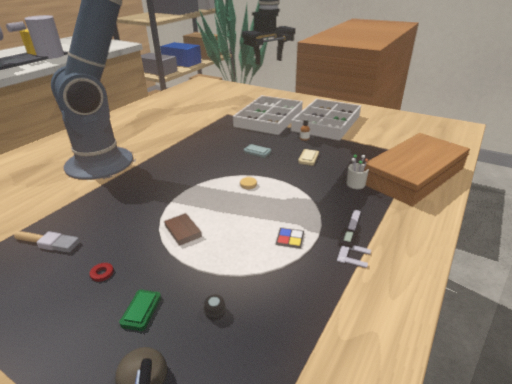

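The top view shows card (287,156), plinth (318,223), puck (241,216), cream (170,192), grey (181,242), green (382,201), ring (374,243), loupe (361,163) and bottle (129,214). The scene view agrees. Next come coarse positions from the top view, then the wrist camera offset.

```bash
cat > h.py <<'E'
from station import arm
import cv2, numpy as np
from scipy.spatial.transform import Rotation as R
def unproj(c,px,z):
    px=np.array(px,float).reshape(-1,1,2)
    n=cv2.undistortPoints(px,c["K"],c["dist_coeffs"]).reshape(-1,2)
    Rm=cv2.Rodrigues(c["rvec"])[0]; t=np.array(c["tvec"]).ravel()
    d=np.c_[n,np.ones(len(n))]@Rm; o=-Rm.T@t
    return o+d*((z-o[2])/d[:,2])[:,None]
def ori(yaw):  # tool down, closing axis y at angle yaw from world x
    y=np.array([np.cos(yaw),np.sin(yaw),0]); zz=np.array([0,0,-1.])
    return R.from_matrix(np.c_[np.cross(y,zz),y,zz]).as_rotvec()
E
python3 - <<'E'
from h import *
np.set_printoptions(precision=1,suppress=True)
c=arm.camera_info("top")
for n,p,z in [("card",(287,156),12),("plinth",(318,223),24),("puck",(241,216),20),("board",(281,200),6),("cream",(170,192),16),("grey",(181,242),16),("green",(382,201),16),("ring",(374,243),10),("loupe",(361,163),32),("bottle",(129,214),70)]:
    print(n,unproj(c,p,z)[0])
w=arm.camera_info("wrist"); Rm=cv2.Rodrigues(w["rvec"])[0]; T=R.from_rotvec(arm.get_orientation()).as_matrix()
print(w["K"],w["dist_coeffs"]); print("cam pos in tool",T.T@(-Rm.T@np.ravel(w["tvec"])-arm.get_eef_pos())); print("cam axes in tool (cols)",T.T@Rm.T)
E
```

```text
card [716.1 -31.9  12. ]
plinth [ 487.6 -136.7   24. ]
puck [507.  121.1  20. ]
board [564.9 -13.2   6. ]
cream [584.5 363.2  16. ]
grey [416.7 320.   16. ]
green [ 566.2 -355.9   16. ]
ring [ 423.9 -328.3   10. ]
loupe [ 692.7 -281.7   32. ]
bottle [503.1 484.7  70. ]
[[304.8   0.  257.1]
 [  0.  304.8 195.9]
 [  0.    0.    1. ]] [-0.1  0.   0.   0.   0. ]
cam pos in tool [  68.8    0.9 -186.2]
cam axes in tool (cols) [[ 0.  -1.  -0.2]
 [ 1.  -0.   0. ]
 [-0.  -0.2  1. ]]
```

```bash
python3 - <<'E'
from h import *
import pickle
np.set_printoptions(precision=2,suppress=True)
print(arm.solve_ik([450,340,280],ori(-np.pi/2)),arm.solve_ik([530,-15,330],ori(-np.pi/2)))
for n,p in [("L",[480,340,200]),("B",[530,-15,330])]:
    arm.goto(p,ori(-np.pi/2)); arm.sleep(.3)
    c=arm.camera_info("wrist"); im=arm.grab_frame("wrist")
    pickle.dump((c,im),open(f"{n}.pkl","wb")); cv2.imwrite(f"pics/{n}.png",im[:,:,::-1]); print(n,arm.get_t(),arm.get_qpos())
E
```

```text
[-1.18  0.24  0.56  1.72 -0.13  1.22 -2.15] [-0.71  0.15  0.76  1.72 -0.11  1.31 -1.5 ]
L 2.1583 [-1.13  0.36  0.58  1.77 -0.22  1.08 -2.05]
B 3.9333 [-0.79  0.16  0.86  1.72 -0.13  1.31 -1.47]
```

View pics/L.png

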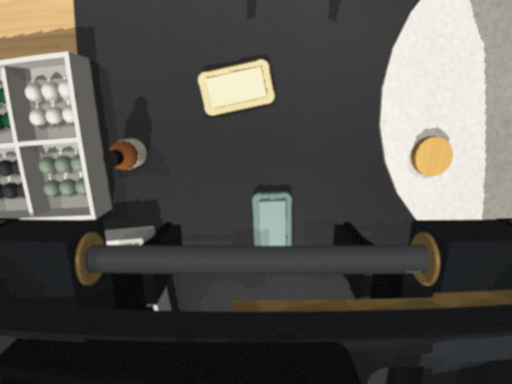

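View pics/B.png

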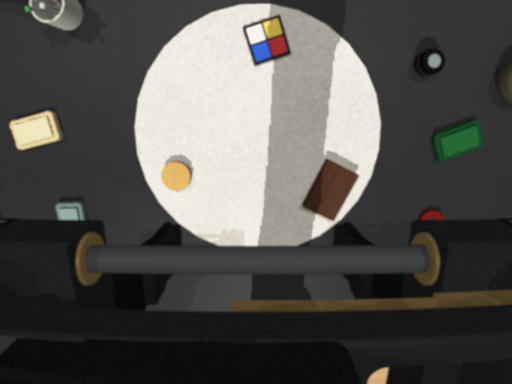

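The L view shows cream (236,88), the near part of grey (272,222), bottle (127,155) and puck (433,156). The B view shows card (267,40), plinth (331,190), puck (176,176), green (458,141) and loupe (430,62). Next I'll refine these by fitting model silhouettes.

```bash
cat >> h.py <<'E'
import pickle
from scipy.optimize import minimize
def box(l,w,z0,z1,n=0):
    q=[(l/2-n,w/2),(l/2,w/2-n)]
    q=[(sx*a,sy*b) for a,b in q for sx in(1,-1) for sy in(1,-1)]
    return np.array([(a,b,z) for a,b in q for z in(z0,z1)],float)
def cyl(d,z0,z1):
    t=np.linspace(0,2*np.pi,48)
    return np.array([(d/2*np.cos(a),d/2*np.sin(a),z) for a in t for z in(z0,z1)])
def plaque(z0=0): return np.r_[box(84,50,z0,z0+12,8),box(66,34,z0+16,z0+16)]
MODEL=dict(grey=plaque(),cream=plaque(),green=plaque(),ring=cyl(48,0,10),plinth=box(90,60,6,24),card=box(60,60,6,12),puck=cyl(50,6,20),loupe=cyl(41,0,32))
def satmask(im,s,v):
    h=cv2.cvtColor(im,cv2.COLOR_RGB2HSV); return (h[...,1]>s)&(h[...,2]>v)
def fit(c,mask,roi,model,guess):
    """mask: bool image; roi x0,y0,x1,y1; fits x,y,yaw by IoU with the convex hull of the blob"""
    m=np.zeros(mask.shape,np.uint8); x0,y0,x1,y1=roi
    m[y0:y1,x0:x1]=mask[y0:y1,x0:x1]
    m=cv2.morphologyEx(m,cv2.MORPH_OPEN,np.ones((2,2),np.uint8))
    cs=cv2.findContours(m,cv2.RETR_EXTERNAL,cv2.CHAIN_APPROX_NONE)[0]
    hull=cv2.convexHull(max(cs,key=cv2.contourArea)).astype(np.float32)
    hull=hull.reshape(-1,2); cen=hull.mean(0); r=np.linalg.norm(hull-cen,axis=1,keepdims=True)
    hull=hull+(hull-cen)/r*.5   # pixel-centre contour -> outline
    A=cv2.contourArea(hull)
    def cost(p):
        P=model@R.from_euler('z',p[2]).as_matrix().T+[p[0],p[1],0]
        q=cv2.projectPoints(P,c["rvec"],c["tvec"],c["K"],c["dist_coeffs"])[0].astype(np.float32)
        q=cv2.convexHull(q); I=cv2.intersectConvexConvex(q,hull)[0]
        return 1-I/(cv2.contourArea(q)+A-I)
    best=min((minimize(cost,[*guess[:2],y],method="Nelder-Mead",options=dict(initial_simplex=np.array([[*guess[:2],y],[guess[0]+10,guess[1],y],[guess[0],guess[1]+10,y],[*guess[:2],y+.4]]))) for y in np.arange(0,np.pi,np.pi/6)),key=lambda r:r.fun)
    return best.x,1-best.fun
E
cat > m.py <<'E'
from h import *
np.set_printoptions(precision=3,suppress=True)
L,Li=pickle.load(open("L.pkl","rb")); B,Bi=pickle.load(open("B.pkl","rb"))
dark=Bi.max(2)<125
out={}
for n,c,m,roi,g in [
 ("card",B,(Bi.min(2)<95),(238,10,297,70),(716,-32)),
 ("plinth",B,satmask(Bi,70,20),(290,145,370,225),(488,-137)),
 ("puck",B,satmask(Bi,90,60),(155,150,200,200),(507,121)),
 ("puck",L,satmask(Li,90,60),(400,125,465,190),(507,121)),
 ("cream",L,satmask(Li,45,90),(185,45,290,125),(584,363)),
 ("cream",B,satmask(Bi,45,90),(0,100,70,160),(584,363)),
 ("green",B,satmask(Bi,90,30),(420,110,495,170),(566,-356)),
 ]:
    p,i=fit(c,m,roi,MODEL[n],g); print(n,p,round(i,3)); out.setdefault(n,p)
d=lambda a,b:np.linalg.norm(out[a][:2]-out[b][:2])
print(d("card","plinth"),d("plinth","puck"),d("card","puck"))
T=arm.camera_info("top"); ti=cv2.imread("pics/top0.png")[:,:,::-1].copy()
for n,m,roi,g in [("plinth",satmask(ti,90,20),(300,203,336,245),(488,-137)),("puck",satmask(ti,90,60),(228,203,255,230),(507,121)),
  ("card",ti.min(2)<110,(272,142,302,170),(716,-32)),("cream",satmask(ti,45,90),(150,175,190,207),(584,363)),("grey",satmask(ti,25,90),(168,222,196,262),(417,320)),("green",satmask(ti,90,30),(362,184,402,218),(566,-356)),("ring",satmask(ti,90,60),(362,232,388,256),(424,-328))]:
    p,i=fit(T,m,roi,MODEL[n],g); print("top",n,p,round(i,3))
E
python3 m.py
```

```text
card [714.065 -29.086   0.334] 0.867
plinth [ 477.98  -137.543    2.644] 0.912
puck [501.84  122.98    1.699] 0.922
puck [502.531 121.462   0.358] 0.925
cream [583.298 364.517   1.777] 0.899
cream [580.474 368.549   1.832] 0.922
green [ 563.448 -357.294    1.941] 0.978
259.8054709248254 261.61297399723475 261.08144948453264
top plinth [ 478.785 -140.685   -0.474] 0.945
top puck [503.651 118.501   1.037] 0.945
top card [715.099 -31.937   0.327] 0.824
top cream [617.759 367.679   0.964] 0.171
top grey [410.831 319.531   0.024] 0.939
top green [ 563.566 -359.951    1.864] 0.898
top ring [ 416.503 -332.63     2.913] 0.909
```

The triangle sides come out at 260 to 262 mm, as they should, and the two cameras agree. I'll pick and place grey now, then check it.

```bash
cat >> h.py <<'E'
def near_yaw(y):  # the one of y, y+-pi nearest -pi/2 (reachable family)
    return min((y+k*np.pi for k in range(-3,4)),key=lambda a:abs(a+np.pi/2))
H=140
def pick(xy,yaw,z=3):
    o=ori(yaw); arm.goto([*xy,H],o); arm.line_to([*xy,z+25],v=200); arm.line_to([*xy,z],v=60); arm.clamp()
    print("grip",arm.get_opening(),arm.get_grip_force())
    arm.line_to([*xy,z+8],v=40); arm.line_to([*xy,H],v=200); print("after lift",arm.get_opening(),arm.get_t())
def place(xy,yaw,z):
    o=ori(yaw); arm.goto([*xy,H],o); arm.line_to([*xy,z+12],v=150); arm.sleep(.2)
    hit=arm.line_to([*xy,z-3],v=15,f_stop=3); print("hit",hit,arm.get_eef_pos(),arm.get_ft_force())
    arm.sleep(.2); arm.release(); arm.line_to([*xy,z+15],v=60); arm.line_to([*xy,H],v=200); print("t",arm.get_t())
def look(n,p,yaw=-np.pi/2,move=True):
    if move: arm.goto(p,ori(yaw)); 
    arm.sleep(.3); c=arm.camera_info("wrist"); im=arm.grab_frame("wrist")
    pickle.dump((c,im),open(f"{n}.pkl","wb")); cv2.imwrite(f"pics/{n}.png",im[:,:,::-1]); return c,im
E
python3 - <<'E'
from h import *
np.set_printoptions(precision=2,suppress=True)
pick([410.5,321],near_yaw(.024+np.pi/2))
place([596,-83.3],-np.pi/2,9)
look("B2",[500,-15,330])
print(arm.get_t(),arm.get_qpos())
E
```

```text
grip 0.4954757639570677 0.0
after lift 0.6245920518794432 9.375
hit False [596.08 -83.34   6.09] [-0.21  0.08 -0.48]
t 16.2
17.4417 [-1.11  0.12  1.19  1.79 -0.12  1.31 -1.47]
```

View pics/B2.png

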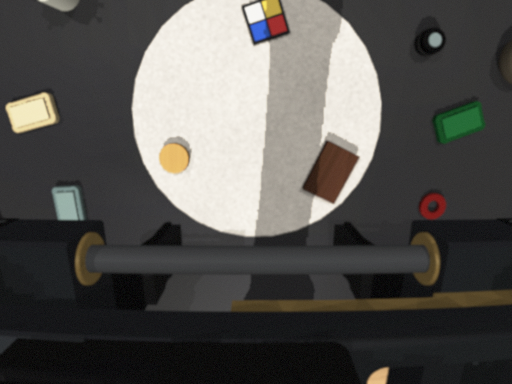

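The clamp closed on nothing, and grey still sits near (68,205) in B2. I'll compare its measured position before and after, and the closing pose.

```bash
python3 - <<'E'
from h import *
np.set_printoptions(precision=2,suppress=True)
L,Li=pickle.load(open("L.pkl","rb")); B,Bi=pickle.load(open("B2.pkl","rb"))
print("L far corners",unproj(L,[(253,193),(291,193)],12)); print("B2 far corners",unproj(B,[(53,188),(79,185)],12))
T=arm.camera_info("top"); ti=arm.grab_frame("top"); cv2.imwrite("pics/top1.png",ti[:,:,::-1])
cv2.imwrite("pics/top1c.png",cv2.resize(ti[120:300,90:420,::-1],None,fx=2.4,fy=2.4,interpolation=cv2.INTER_CUBIC))
print(fit(T,satmask(ti,25,90),(164,218,200,266),MODEL["grey"],(417,320)))
E
```

```text
L far corners [[454.96 347.11  12.  ]
 [455.01 299.04  12.  ]]
B2 far corners [[452.47 345.23  12.  ]
 [457.64 295.64  12.  ]]
(array([410.83, 319.53,   0.02]), np.float64(0.9390865712854322))
```

View pics/top1c.png

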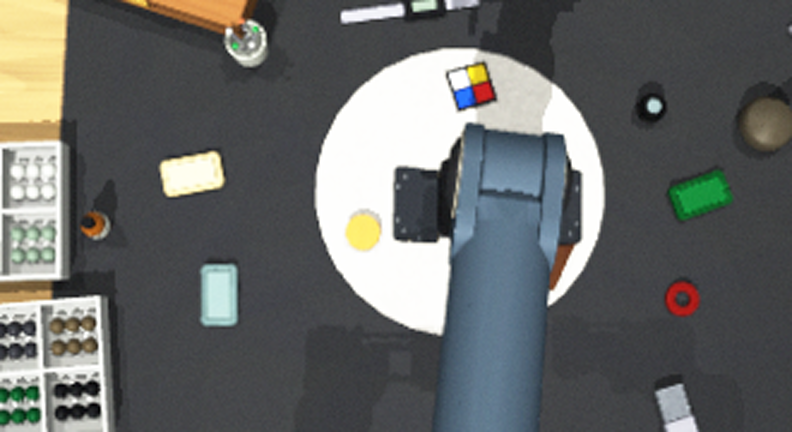

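The top crop shows grey untouched, with its centre at about (411 to 413, 320 to 322), which is where I aimed. I'll repeat the descent and inspect the pose at the bottom.

```bash
python3 - <<'E'
from h import *
np.set_printoptions(precision=2,suppress=True)
xy=[412,321]; o=ori(near_yaw(.024+np.pi/2))
arm.goto([*xy,H],o); print(arm.get_eef_pos(),arm.get_opening(), R.from_rotvec(arm.get_orientation()).as_matrix())
print(arm.line_to([*xy,28],v=200),arm.get_eef_pos()); print(arm.line_to([*xy,4],v=40,f_stop=5),arm.get_eef_pos(),arm.get_ft_force(),arm.get_opening(),arm.get_t())
im=arm.grab_frame("scene"); cv2.imwrite("pics/s1.png",cv2.resize(im[60:210,180:380,::-1],None,fx=4,fy=4,interpolation=cv2.INTER_CUBIC))
E
```

```text
[413.49 320.   140.93] 86.99567569800422 [[ 1.    0.02  0.  ]
 [ 0.02 -1.    0.  ]
 [ 0.   -0.   -1.  ]]
False [413.27 320.98  28.94]
False [412.13 320.94   3.97] [ 0.06 -0.36 -0.93] 87.0784360627735 20.4167
```

View pics/s1.png

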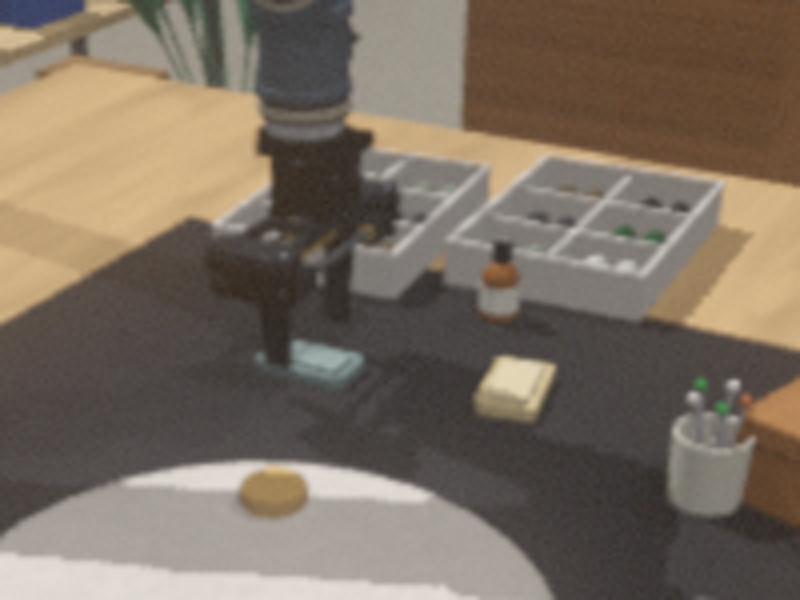

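```bash
python3 - <<'E'
from h import *
np.set_printoptions(precision=1,suppress=True)
c=arm.camera_info("scene")
P=np.array([[412,321-44,4],[412,321+44,4],[412,321-44,24],[412,321+44,24],[370,321,12],[454,321-25,12],[454,321+25,12],[370,321-25,12]],float)
q=cv2.projectPoints(P,c["rvec"],c["tvec"],c["K"],c["dist_coeffs"])[0].reshape(-1,2)
print((q-[180,60])*4)
E
```

```text
[[278.4 383. ]
 [332.2 342. ]
 [277.8 361.4]
 [332.1 321.1]
 [264.2 342.6]
 [333.6 376.8]
 [363.5 353. ]
 [248.3 354. ]]
```

The image puts the fingertips at about z 24, although the TCP reads 4. I'll check the offset and then touch down gently.

```bash
python3 - <<'E'
from h import *
np.set_printoptions(precision=2,suppress=True)
print(arm.grip_point_offset)
print(arm.line_to([412,321,-25],v=20,f_stop=4),arm.get_eef_pos(),arm.get_ft_force(),arm.get_opening(),arm.get_t())
E
```

```text
18.700000000000003
True [411.95 320.95 -23.05] [-1.37  0.02  5.53] 86.83866580230973 21.7
```

The fingertips actually touch the table at a TCP reading of about -22.5, so the tool is shorter than stated. I'll offset every height by -22 and carry on from here.

```bash
sed -i 's/^H=140/D=-22; H=120/; s/^def pick(xy,yaw,z=3):/def pick(xy,yaw,z=3):\n    z+=D/; s/^def place(xy,yaw,z):/def place(xy,yaw,z):\n    z+=D/' h.py
python3 - <<'E'
from h import *
np.set_printoptions(precision=2,suppress=True)
arm.line_to([412,321,D+3],v=40); arm.clamp(); print("grip",arm.get_opening(),arm.get_grip_force())
arm.line_to([412,321,D+11],v=40); arm.line_to([412,321,H],v=200); print("lift",arm.get_opening(),arm.get_ft_force(),arm.get_t())
if arm.get_opening()>40:
    place([596,-83.3],-np.pi/2,9)
    look("B3",[500,-15,330]); print(arm.get_t())
E
```

```text
grip 49.205750494251745 29.97023105621338
lift 49.44839191297909 [-0.49  0.05 -2.  ] 23.85
hit True [595.88 -83.25 -13.01] [-0.93  0.21  5.05]
t 29.6667
30.9667
```

View pics/B3.png

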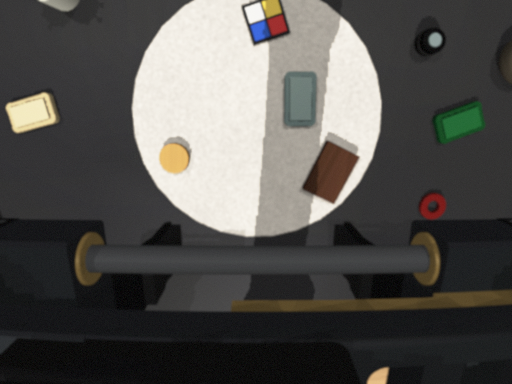

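Grey lies at (299,99), midway between card (266,20) and plinth (331,170). I'll refit everything from this frame.

```bash
python3 - <<'E'
from h import *
np.set_printoptions(precision=3,suppress=True)
L,Li=pickle.load(open("L.pkl","rb")); B,Bi=pickle.load(open("B3.pkl","rb"))
MODEL["greyb"]=plaque(6)
for n,c,m,roi,g in [
 ("card",B,(Bi.min(2)<95),(238,0,297,50),(716,-32)),
 ("plinth",B,satmask(Bi,70,20),(290,130,370,208),(480,-137)),
 ("puck",B,satmask(Bi,90,60),(150,135,200,185),(503,121)),
 ("greyb",B,satmask(Bi,22,20),(278,65,321,133),(596,-83)),
 ("cream",B,Bi.max(2)>90,(0,80,70,140),(583,365)),
 ("cream",L,Li.max(2)>90,(185,45,290,125),(583,365)),
 ("green",B,satmask(Bi,90,30),(420,90,495,155),(566,-356)),
 ("ring",B,satmask(Bi,90,40),(410,185,455,220),(420,-330)),
 ]:
    p,i=fit(c,m,roi,MODEL[n],g); print(n,p,round(i,3))
E
```

```text
card [713.946 -29.11    1.874] 0.862
plinth [ 476.769 -138.521    2.705] 0.914
puck [502.488 122.329   1.013] 0.922
greyb [595.088 -82.934   0.028] 0.928
cream [581.517 368.564   1.812] 0.92
cream [583.299 364.515   1.777] 0.899
green [ 563.348 -357.162    1.941] 0.972
ring [ 416.2   -330.35     2.792] 0.937
```

Grey is within about 1 mm of its midpoint. Now cream.

```bash
python3 - <<'E'
from h import *
np.set_printoptions(precision=2,suppress=True)
y=near_yaw(1.785+np.pi/2); print(y,arm.solve_ik([583,365.5,H],ori(y)),arm.solve_ik([490,-8,D+9],ori(-np.pi/2)))
pick([583,365.5],y)
if arm.get_opening()>40:
    place([490,-8],-np.pi/2,9)
E
```

```text
-2.9273889803846895 [ 0.06  0.87 -1.18  1.54  0.83  1.3   2.13] [-0.62  0.59  0.72  2.17 -0.68  0.62 -0.98]
grip 49.20295797648218 29.989503622055054
after lift 49.22878753680573 37.1417
hit True [489.9   -7.86  -3.06] [0.02 0.41 4.36]
t 43.4917
```

It stopped 10 mm higher than expected, so I'll look.

```bash
python3 - <<'E'
from h import *
np.set_printoptions(precision=3,suppress=True)
B,Bi=look("B4",[480,-100,300]); print(arm.get_t())
s=arm.grab_frame("scene"); a=cv2.resize(s[140:280,130:330,::-1],(800,560),interpolation=cv2.INTER_CUBIC); cv2.imwrite("pics/s4.png",a)
E
```

```text
44.6667
```

View pics/B4.png

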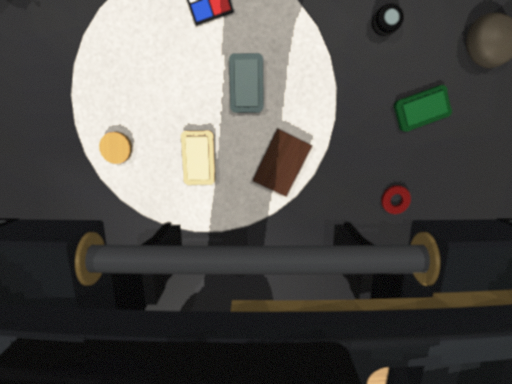

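View pics/s4.png

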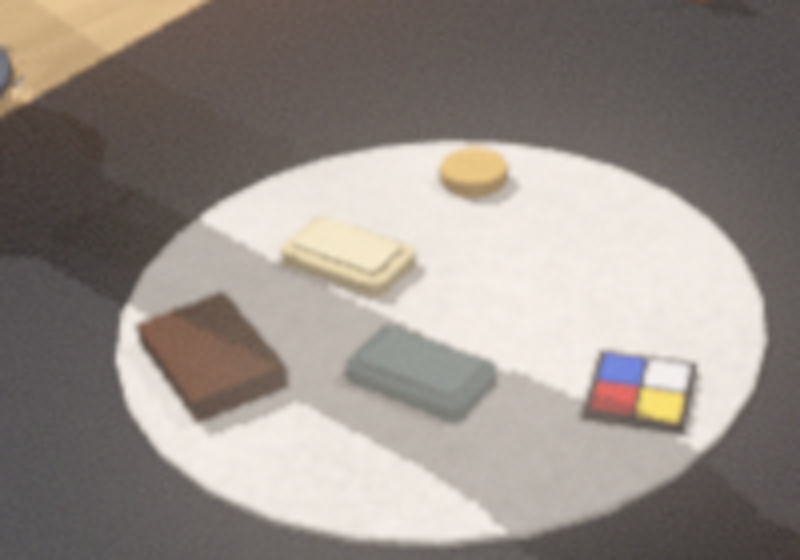

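The cream plaque lies flat at (198,158), between puck (115,148) and plinth (283,162). I'll quantify that and refine green, ring and plinth from this closer view.

```bash
python3 - <<'E'
from h import *
np.set_printoptions(precision=3,suppress=True)
B,Bi=pickle.load(open("B4.pkl","rb"))
MODEL["greyb"]=MODEL["creamb"]=plaque(6)
ov=cv2.resize(Bi[:,:,::-1],None,fx=1,fy=1).copy()
for n,m,roi,g in [
 ("plinth",satmask(Bi,70,20),(245,120,320,202),(477,-138)),
 ("puck",satmask(Bi,90,60),(90,120,140,175),(503,121)),
 ("greyb",satmask(Bi,22,20),(225,45,268,120),(596,-83)),
 ("creamb",satmask(Bi,40,90),(172,118,222,195),(490,-8)),
 ("green",satmask(Bi,90,30),(385,75,465,140),(563,-357)),
 ("ring",satmask(Bi,90,40),(370,175,420,220),(416,-330)),
 ]:
    p,i=fit(B,m,roi,MODEL[n],g); print(n,p,round(i,3))
    P=MODEL[n]@R.from_euler('z',p[2]).as_matrix().T+[p[0],p[1],0]
    q=cv2.projectPoints(P,B["rvec"],B["tvec"],B["K"],B["dist_coeffs"])[0]
    ov=ov if 'o2' in dir() else cv2.resize(ov,None,fx=3,fy=3); o2=1
    cv2.polylines(ov,[np.int32(cv2.convexHull(((q+.5)*3).astype(np.float32)))],True,(255,0,255),1)
cv2.imwrite("pics/ov4.png",ov[120:660,270:1070]); cv2.imwrite("pics/ov4b.png",ov[200:660,650:1410])
E
```

```text
plinth [ 476.875 -137.586    2.709] 0.928
puck [501.979 123.181   1.762] 0.906
greyb [595.073 -82.566  -0.009] 0.929
creamb [485.844  -7.697  -0.006] 0.964
green [ 563.469 -356.853    1.935] 0.967
ring [ 415.564 -329.554    1.454] 0.949
```

View pics/ov4.png

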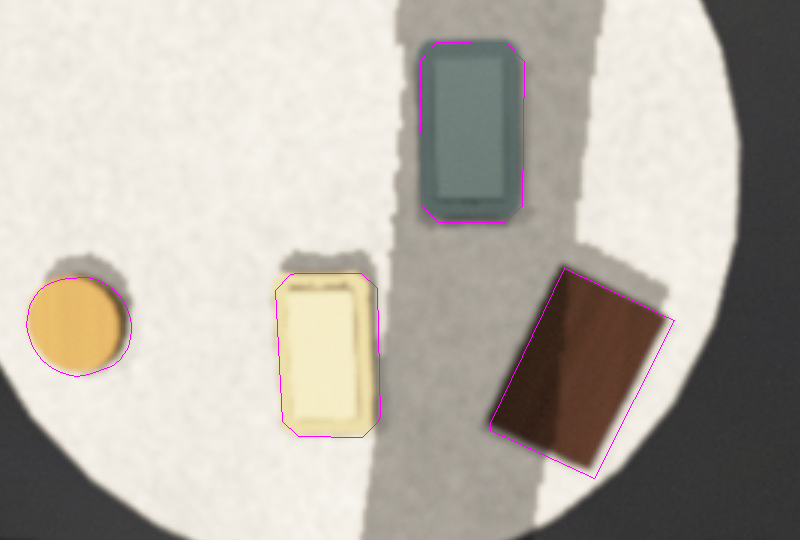

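View pics/ov4b.png

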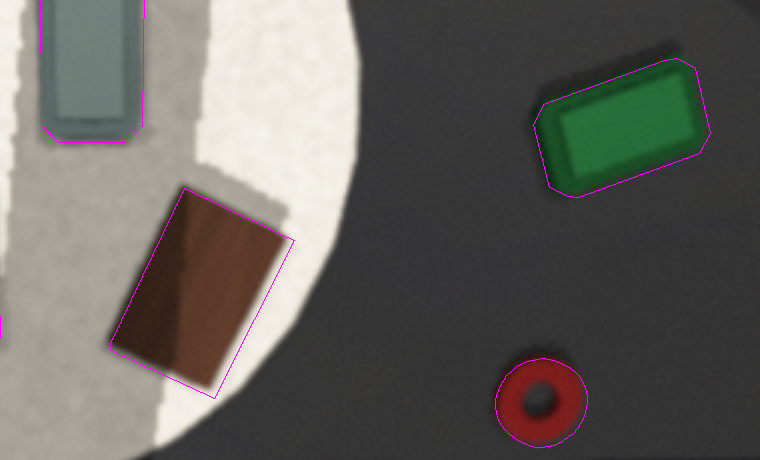

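```bash
python3 - <<'E'
from h import *
np.set_printoptions(precision=2,suppress=True)
B,Bi=pickle.load(open("B4.pkl","rb"))
un=lambda ps,z:unproj(B,(np.array(ps)+[270,120])/3-.5,z)[:,:2]
c=un([(566,267),(669,318),(592,469),(490,428)],24); print(c, c.mean(0),np.linalg.norm(c-np.roll(c,1,0),axis=1)); e=c-np.roll(c,1,0); print(np.degrees(np.arctan2(e[:,1],e[:,0])))
# refined plinth: Otsu on brightness inside ROI, separate wood by red-blue difference
m=((Bi[...,0].astype(int)-Bi[...,2])>12)|(Bi.max(2)<75)
for g in [m,(Bi.max(2)<110)]:
    mm=g.copy(); p,i=fit(B,mm,(245,120,318,196),MODEL["plinth"],(477,-138)); print(p,i, mm[120:196,245:318].sum())
cv2.imwrite("pics/pl.png",cv2.resize(Bi[115:205,240:325,::-1],None,fx=6,fy=6,interpolation=cv2.INTER_NEAREST))
T=arm.camera_info("top")
for w in (84,): pass
E
```

```text
[[ 531.48 -128.94]
 [ 506.61 -181.1 ]
 [ 428.33 -144.3 ]
 [ 450.06  -91.2 ]] [ 479.12 -136.38] [89.74 57.78 86.5  57.37]
[ -24.87 -115.49  154.82   67.74]
[ 507.43 -125.45    1.56] 0.4978376781174083 5020
[ 478.01 -135.71   -0.42] 0.9639506769499516 2473
```

View pics/pl.png

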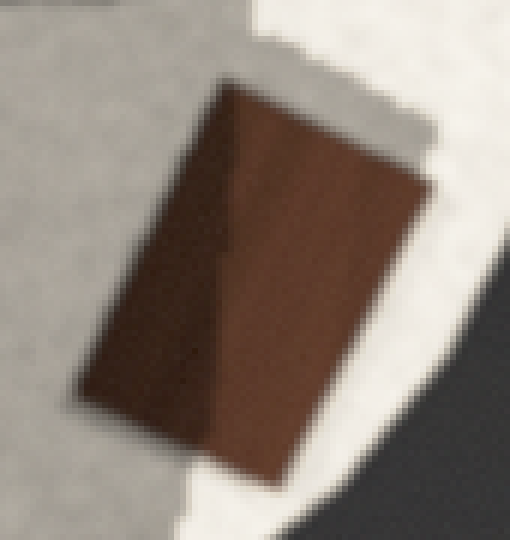

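With the better mask the plinth fits at (478,-135.7), yaw -0.42, with IoU 0.96. The corners give -24.5°, which agrees. Cream sits about 4 mm from its midpoint and flat. Green is next, and this time I'll settle it on through any early contact.

```bash
python3 - <<'E'
import re
s=open("h.py").read()
s=s.replace('''    arm.sleep(.2); arm.release()''','''    if hit and arm.get_eef_pos()[2]>z+2:
        hit=arm.line_to([*xy,z],v=10,f_stop=12); print("settle",hit,arm.get_eef_pos(),arm.get_ft_force())
    arm.sleep(.2); arm.release()''')
open("h.py","w").write(s)
E
python3 - <<'E'
from h import *
np.set_printoptions(precision=3,suppress=True)
for n,roi in (("B",(285,140,362,222)),("B3",(285,125,362,206))):
    c,im=pickle.load(open(n+".pkl","rb")); print(fit(c,im.max(2)<110,roi,MODEL["plinth"],(478,-136)))
pick([563.4,-357.2],near_yaw(1.938+np.pi/2),z=2)
print(arm.get_ft_force(),arm.get_torque())
if arm.get_opening()>40:
    place([478,-136],near_yaw(-.425+np.pi/2),26)
    look("B5",[460,-200,250]); print(arm.get_t())
    s=arm.grab_frame("scene"); cv2.imwrite("pics/s5.png",cv2.resize(s[180:320,80:280,::-1],(800,560),interpolation=cv2.INTER_CUBIC))
E
```

```text
(array([ 478.035, -136.324,    2.697]), np.float64(0.960525555330195))
(array([ 478.518, -135.708,    2.727]), np.float64(0.9549795497593533))
grip 49.48558979478282 30.000017881393433
after lift 49.33516730385827 49.125
[ 0.49   0.698 -2.976] [ 0.059  0.163 -0.038]
hit True [ 477.877 -135.944    3.956] [-0.466  0.905  5.79 ]
t 54.05
55.0333
```

View pics/B5.png

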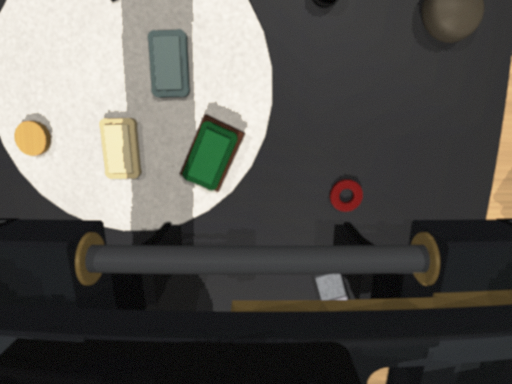

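Green sits at (212,153) on the plinth and the ring is at (347,195). That was my last viewing, so I'll continue numerically.

```bash
python3 - <<'E'
from h import *
np.set_printoptions(precision=3,suppress=True)
B,Bi=pickle.load(open("B5.pkl","rb")); h=cv2.cvtColor(Bi,cv2.COLOR_RGB2HSV)
gm=(h[...,0]>45)&(h[...,0]<85)&(h[...,1]>90)&(h[...,2]>15)
for n,m,roi,mod,g in [("green",gm,(170,105,255,205),plaque(24),(478,-136)),
 ("cream",satmask(Bi,40,90),(90,105,150,190),plaque(6),(486,-8)),
 ("ring",satmask(Bi,90,40),(320,170,375,218),MODEL["ring"],(416,-330)),
 ("plinth+green",Bi.max(2)<125,(170,105,255,205),np.r_[MODEL["plinth"],plaque(24)],(478,-136))]:
    print(n,*fit(B,m,roi,mod,g))
# plateau vs base of green, cream: bright parts
for n,m,roi,z,g in [("greenplat",gm&(h[...,2]>95),(170,105,255,205),40,(478,-136)),("creamplat",satmask(Bi,20,0)&(h[...,2]>225),(90,105,150,190),22,(486,-8))]:
    print(n,*fit(B,m,roi,box(66,34,z,z),g))
E
```

```text
green [ 476.835 -135.582    2.717] 0.9788005502352572
cream [486.13   -7.19    0.025] 0.9636623679312639
ring [ 415.903 -328.923    0.137] 0.9544709153283847
plinth+green [ 478.496 -136.246   -0.447] 0.9589462562743576
greenplat [ 475.576 -135.174    2.719] 0.9807187615046318
creamplat [492.833  -0.118   0.019] 0.7778222469463366
```

Green is within 1.5 mm and about 0.5° of the plinth. Now the ring.

```bash
python3 - <<'E'
from h import *
np.set_printoptions(precision=3,suppress=True)
y=near_yaw(-.425+np.pi/2)
pick([415.9,-329.4],y,z=2)
if arm.get_opening()>40:
    place([476.8,-135.6],y,42)
    B,Bi=look("B6",[460,-200,250]); print(arm.get_t()); h=cv2.cvtColor(Bi,cv2.COLOR_RGB2HSV)
    red=((h[...,0]<8)|(h[...,0]>172))&(h[...,1]>110)&(h[...,2]>40)
    gm=(h[...,0]>45)&(h[...,0]<85)&(h[...,1]>90)&(h[...,2]>15)
    print(fit(B,red,(185,115,240,190),cyl(48,40,50),(477,-136)))
    print(fit(B,gm|red,(170,105,255,205),plaque(24),(478,-136)))
E
```

```text
grip 46.749919606789405 30.00033559743315
after lift 46.375193644618285 59.0833
hit True [ 476.69  -135.53    19.997] [0.054 0.266 4.535]
t 63.725
64.7083
(array([ 476.674, -135.353,    1.483]), np.float64(0.9504571703266451))
(array([ 478.958, -135.087,    2.674]), np.float64(0.7625462499045452))
```

```bash
python3 -c "
from station import arm
print(arm.close_job(),arm.get_t())"
```

```text
the job is handed in; nothing more can be done
the job is handed in; nothing more can be done
```

I set all four pieces out in the order asked and handed the job in at about 65 s; the cream plaque was released about 10 mm above its expected contact height and may have dropped, though it lay flat afterwards, about 4 mm off its midpoint, and grey, green and ring measured within about 1.5 mm of their targets.

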